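# Find the loose clamping lever on the desk rail and tag it

### The job

One of the three clamps on the desk rail has worked loose: feel for it by gently pushing each lever sideways, anticlockwise seen from above, and stop as soon as a lever resists firmly, so that no tight one is strained. Swing the loose lever all the way open to its stop, then take the white tag from its stand and seat it upright, fully home, in the socket of that clamp. Force nothing, and leave the other things on the desk where they are.

Things in the scene. Friction and masses are not known exactly. Their poses are not given: they have to be found in the camera images.
- clamp_a_hub (a point): Clamp a, one of three alike on the rail: grey plate 130 (x) by 100 mm (y), its top 32 mm above the desk, with a black lever. The point: on the lever's turning axis, at the lever's middle line; x to the clamp's socket, z up. Tight or loose cannot be seen; pushed 50 mm from the axis, a loose lever gives at about 3 N, a tight one does not give even at 50 N.
- lever_a (a joint): Angle of the black lever on clamp a, rad. 0: it points along the clamp's -x (away from its socket, roughly to the robot); grows anticlockwise seen from above, the way it loosens, up to its fully open stop at 1.4 (pointing nearly along the clamp's -y). Stop the other way at -0.3. No spring: it stays where it is left.
- lever_a_grip (a point): Point on the middle line of the lever of clamp a, 55 mm from its turning axis. The lever is a round bar 14 mm thick that ends in an 18 mm ball 66 mm from the axis; its middle line is 56 mm above the desk (24 mm above the clamp plate). The hub is 30 mm wide, its top 11 mm above this line.
- clamp_a_socket (a point): Mouth of the round socket of clamp a, 15 mm wide with a 2 mm chamfer and 22 mm deep, in the plate's top (32 mm above the desk), 60 mm from the turning axis on the side away from the robot. z up, x away from the turning axis.
- clamp_b_hub (a point): Clamp b, one of three alike on the rail: grey plate 130 (x) by 100 mm (y), its top 32 mm above the desk, with a black lever. The point: on the lever's turning axis, at the lever's middle line; x to the clamp's socket, z up. Tight or loose cannot be seen; pushed 50 mm from the axis, a loose lever gives at about 3 N, a tight one does not give even at 50 N.
- lever_b (a joint): Angle of the black lever on clamp b, rad. 0: it points along the clamp's -x (away from its socket, roughly to the robot); grows anticlockwise seen from above, the way it loosens, up to its fully open stop at 1.4 (pointing nearly along the clamp's -y). Stop the other way at -0.3. No spring: it stays where it is left.
- lever_b_grip (a point): Point on the middle line of the lever of clamp b, 55 mm from its turning axis. The lever is a round bar 14 mm thick that ends in an 18 mm ball 66 mm from the axis; its middle line is 56 mm above the desk (24 mm above the clamp plate). The hub is 30 mm wide, its top 11 mm above this line.
- clamp_b_socket (a point): Mouth of the round socket of clamp b, 15 mm wide with a 2 mm chamfer and 22 mm deep, in the plate's top (32 mm above the desk), 60 mm from the turning axis on the side away from the robot. z up, x away from the turning axis.
- clamp_c_hub (a point): Clamp c, one of three alike on the rail: grey plate 130 (x) by 100 mm (y), its top 32 mm above the desk, with a black lever. The point: on the lever's turning axis, at the lever's middle line; x to the clamp's socket, z up. Tight or loose cannot be seen; pushed 50 mm from the axis, a loose lever gives at about 3 N, a tight one does not give even at 50 N.
- lever_c (a joint): Angle of the black lever on clamp c, rad. 0: it points along the clamp's -x (away from its socket, roughly to the robot); grows anticlockwise seen from above, the way it loosens, up to its fully open stop at 1.4 (pointing nearly along the clamp's -y). Stop the other way at -0.3. No spring: it stays where it is left.
- lever_c_grip (a point): Point on the middle line of the lever of clamp c, 55 mm from its turning axis. The lever is a round bar 14 mm thick that ends in an 18 mm ball 66 mm from the axis; its middle line is 56 mm above the desk (24 mm above the clamp plate). The hub is 30 mm wide, its top 11 mm above this line.
- clamp_c_socket (a point): Mouth of the round socket of clamp c, 15 mm wide with a 2 mm chamfer and 22 mm deep, in the plate's top (32 mm above the desk), 60 mm from the turning axis on the side away from the robot. z up, x away from the turning axis.
- tag_mid (a point): Loose white tag, 30 g; point: middle of its flat grip, 44 mm above its foot. Grip: 34 mm along x, 10 mm thick along y, 38 mm tall; below it a collar 22 mm wide, 4 mm thick, and a round stem 12 mm thick, 20 mm long. Seated, its collar lies on the plate and this point is 24 mm above the socket's mouth. Starts upright in a hole of a wooden stand 70 x 70 x 26 mm; z up.
- mug: Bystander: white mug, 95 mm tall, 92 mm wide with handle 127 mm; origin at the centre of its underside.
- usb_stick: Bystander: black and grey memory stick, 38 x 17 x 9 mm; origin at the centre of its underside.
- eraser: Bystander: eraser, 44 x 20 x 12 mm; origin at the centre of its underside.
- bulldog_clip: Bystander: black bulldog clip, 41 x 33 x 22 mm; origin at the centre of its underside.

How it is judged:
By the outcome, as a careful person would: the job done as asked, in the order asked, and still so for the second after the job is handed in, with the robot touching nothing.
It also fails if it takes over 72 s, if anything falls off the work surface, if the arm or the gripper's body presses on something with over 40 N, if the wrist force passes 120 N, or if a joint passes its speed limit or range.

### The arm

A 6-joint arm with a two-finger parallel gripper is mounted at the origin on a cart in front of the work surface, level with it; the furniture and walls round the work are solid. World frame = base frame: x ahead of the robot, y to its left, z up, the work surface at z = 0. Lengths are in mm, angles in rad, forces in N, time in s.
With the tool pointing down it reaches from about 400 to 825 mm from the base axis. Payload 7 kg.
Tool frame: the origin (TCP) lies at the very end of the fingers, on their centre line; the grasp point (between the pads) lies 19 mm behind it; z points along the fingers, y is the line along which they close (so a half turn about z gives the same grasp; the last joint's range is limited). The gripper opens to 88 mm and grips with 3 to 60 N. Pads are 19 mm wide; open, the fingers measure 130 mm over their backs; the gripper's body (78 mm by 193 mm) begins 47 mm behind the grasp point.
Start: joints at [-1.054, 0.359, 0.012, 0, -1.224, -0.288], TCP at [153.07, -657.392, 187.561] pointing down, gripper open.
Joint ranges: [-3.07, 3.07], [-1.43, 2.12], [-1.02, 1.25], [-3.03, 1.67], [-3.05, -0], [-3.03, 3.03]. Speed limits (rad/s): [2.39, 2.39, 3.01, 3.14, 3.14, 3.14].

### API

Orientations are given as a unit quaternion [x, y, z, w].
In Python, from plant import bot gives the robot as it stands. Calls block until the motion is done:
- bot.move_ptp(position, orientation): joint-space move of the TCP to a pose.
- bot.line_to(position, velocity=150, ori=None): straight line of the TCP; ori=None keeps the orientation; velocity is the mean speed in mm/s.
- bot.move_joints(angles): joint-space move.
- bot.move_gripper(opening, force=None): finger opening in mm; force is the grip in N (None keeps the last); returns when the fingers have stopped.
- bot.pause(seconds).
- bot.solve_ik(position, orientation): joint angles nearest the present ones, or None.
- bot.read_state(): the state.
- bot.camera(name): name is "scene" or "top" or "wrist"; returns the picture (480x640x3 uint8, red, green, blue); there is no depth.
- bot.get_calibration(name): a dict with "fx", "fy", "cx", "cy" (pixels), "view" (4x4, takes a point from world to camera coordinates); the wrist camera has in their place "T_tool_cam" (4x4, takes a point from camera to tool coordinates, whose origin is the TCP and whose axes are the flange's). Camera axes: x right, y up, looking along -z (the intrinsics and any distortion apply to the point x, -y, -z); pixel columns grow to the right and rows downward; lengths in mm; the calibration is good to about 2 mm. A picture is of the moment at which its call begins: read the wrist's pose just before it. get_calibration takes no time and is no camera call.
A pose or a line that the arm cannot do raises bot.Unreachable and nothing moves.
- bot.close_job(): hands the job in; it is judged then, once.
The state is a dict: "t": time; "joint_pos": joint angles; "qvel": joint speeds; "tau": joint torques, N m; "tcp_pos": TCP position; "eef_rot": TCP orientation; "contact_force": force on the tool from outside, world axes, zero at the start; "moment": the same for the moment, N m; "width": finger opening in mm; "finger_force": force on a finger pad.
Only numpy, scipy, OpenCV 4.12 (cv2) and the standard library are available. Lean on these libraries where they do the work, as an engineer would, in place of code of your own. Each camera call takes 0.05 s, during which the arm holds its last target. There are 200 camera calls.

## Working session

There is one attempt and no reset: what is moved stays moved. The work goes in short steps, each a Python script; the robot and the scene stay as the last script left them, time stands still between calls to the robot, and variables do not carry over. Pictures are saved under pics/ and viewed, at most 10 in all, crops included, and the job is handed in when it is done.

```bash
ls; mkdir -p pics; python3 - <<'E'
from plant import bot
import cv2,numpy as np
for n in ("scene","top"):
    cv2.imwrite(f"pics/{n}0.png",bot.camera(n)[:,:,::-1]); print(n,bot.get_calibration(n))
print(bot.get_calibration("wrist")); s=bot.read_state(); print(s)
E
```

```text
pics
scene {'fx': 449.88191979591943, 'fy': 449.88191979591943, 'cx': 316.62902391394186, 'cy': 239.595906520294, 'view': array([[-7.70886119e-01, -6.36758516e-01,  1.65282691e-02,
         3.66201990e+02],
       [ 4.50102490e-01, -5.26185198e-01,  7.21482423e-01,
        -3.35451141e+02],
       [-4.50713146e-01,  5.63620200e-01,  6.92235459e-01,
        -7.66127080e+02],
       [ 0.00000000e+00,  0.00000000e+00,  0.00000000e+00,
         1.00000000e+00]])}
top {'fx': 516.5906116849042, 'fy': 516.5906116849042, 'cx': 316.52577007180065, 'cy': 238.5649986297546, 'view': array([[-1.15164410e-02, -9.99764904e-01, -1.83713816e-02,
        -6.85444788e+01],
       [ 9.98332159e-01, -1.25354795e-02,  5.63539002e-02,
        -5.40214218e+02],
       [-5.65709458e-02, -1.76917447e-02,  9.98241820e-01,
        -9.17274267e+02],
       [ 0.00000000e+00,  0.00000000e+00,  0.00000000e+00,
         1.00000000e+00]])}
{'fx': 339.66444553754127, 'fy': 339.66444553754127, 'cx': 313.9387102454529, 'cy': 238.9150764993998, 'T_tool_cam': array([[ 7.30446608e-04,  9.66839120e-01,  2.55385164e-01,
    
[... 296 characters left out ...]
_pos': array([-1.05389961e+00,  3.59304602e-01,  1.11660722e-02, -2.97508710e-04,
       -1.22406160e+00, -2.88108723e-01]), 'qvel': array([-1.18132727e-03, -1.57624107e-03,  3.24070884e-03, -4.23826445e-05,
       -2.18630562e-04,  2.48729864e-04]), 'tau': array([-2.87544397e-03, -5.84161735e+01,  2.93750525e+01,  7.01558679e+00,
        1.01311225e-02, -6.97946643e-05]), 'tcp_pos': array([ 152.957911  , -656.95751258,  186.73206489]), 'eef_rot': array([-1.14094320e-01,  9.93469664e-01,  7.00596311e-04, -1.46261843e-04]), 'contact_force': array([-0.35745329,  0.33057699,  0.46011408]), 'moment': array([ 0.01126916, -0.01025762, -0.0024244 ]), 'finger_force': 0.0, 'width': 87.45959370886355}
```

View pics/top0.png

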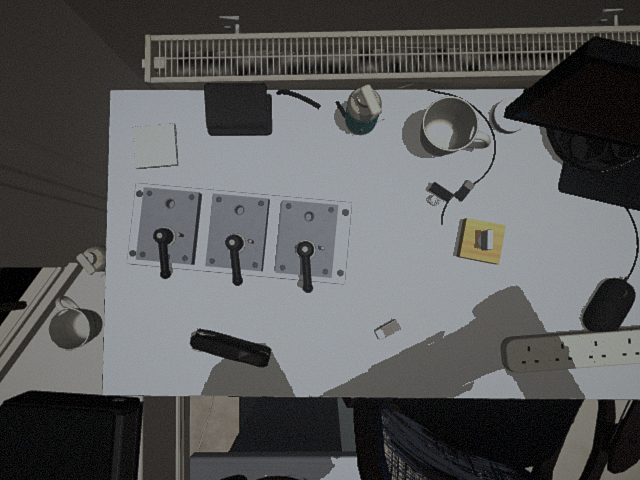

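View pics/scene0.png

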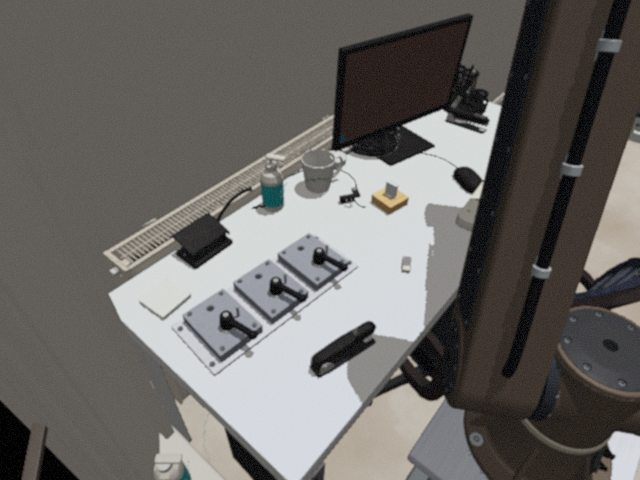

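The top view shows hubs at about (163,236), (234,242) and (305,248), sockets at (170,203), (239,210) and (308,216), and the tag at about (487,239). The scene view agrees, and the clamps are clear of tall objects.

```bash
cat > h.py <<'E'
from plant import bot
import cv2, numpy as np
from scipy.spatial.transform import Rotation as R
def down(a): # tool down, tool y turned by a about world z from world y
    return (R.from_euler('z',a)*R.from_quat([0,1,0,0])).as_quat()
def wristcam():
    s=bot.read_state(); c=bot.get_calibration("wrist"); im=bot.camera("wrist")
    T=np.eye(4); T[:3,:3]=R.from_quat(s["eef_rot"]).as_matrix(); T[:3,3]=s["tcp_pos"]
    return im,c,T@c["T_tool_cam"]
def ray(c,M,u,v,z):
    d=M[:3,:3]@np.array([(u-c["cx"])/c["fx"],-(v-c["cy"])/c["fy"],-1]); o=M[:3,3]
    return o+d*(z-o[2])/d[2]
def topray(u,v,z):
    c=bot.get_calibration("top"); return ray(c,np.linalg.inv(c["view"]),u,v,z)
def save(n,im): cv2.imwrite(f"pics/{n}.png",im[:,:,::-1])
E
python3 - <<'E'
from h import *
for n,u,v,z in [("hubL",163,236,67),("hubM",234,242,67),("hubR",305,248,67),("sL",170,203,32),("sM",239,210,32),("sR",308,216,32),("ballL",165,272,56),("ballM",237,279,56),("ballR",308,286,56),("tag",489,239,80),("stand",480,241,26)]:
    print(n,topray(u,v,z).round(1))
hub=topray(234,242,67)
# look at clamps: camera sits ~69 along tool x (=-world x)
p=[hub[0]-10,hub[1],260]
bot.move_ptp(p,down(0)); 
im,c,M=wristcam(); np.save("M1.npy",M); save("w1",im)
s=bot.read_state(); print(s["t"],s["joint_pos"].round(2),s["tcp_pos"],s["contact_force"])
E
```

```text
hubL [544.1 186.9  67. ]
hubM [532.3  65.   67. ]
hubR [520.6 -56.2  67. ]
sL [605.3 185.7  32. ]
sM [591.   62.1  32. ]
sR [578.7 -60.7  32. ]
ballL [482.5 186.5  56. ]
ballM [469.   61.9  56. ]
ballR [455.7 -60.2  56. ]
tag [ 531.3 -363.7   80. ]
stand [ 530.7 -364.7   26. ]
3.0167 [ 0.5   0.07 -0.19  0.   -1.3  -2.07] [522.37598195  64.41535963 259.86869295] [-0.05340323  0.15452466 -0.68407953]
```

View pics/w1.png

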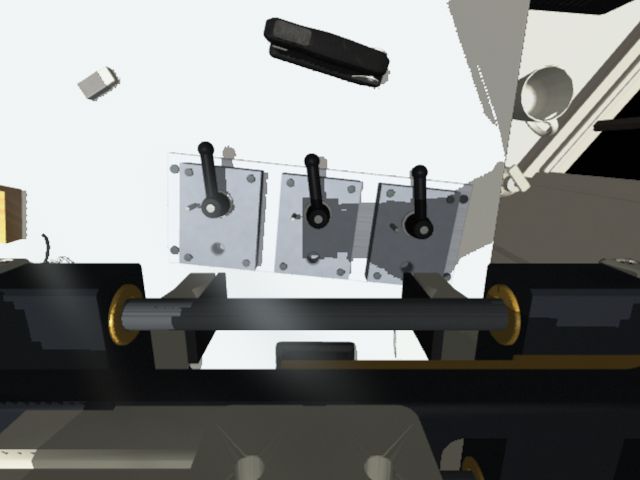

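The wrist view is robot-side up. Hubs are at (210,208), (317,216) and (424,229), sockets at (217,248), (313,257) and (406,267), and balls at (206,148), (312,160) and (419,172).

```bash
python3 - <<'E'
from h import *
c=bot.get_calibration("wrist"); M=np.load("M1.npy")
for n,u,v,z in [("hubR",210,208,67),("hubM",317,216,67),("hubL",424,229,67),("sR",217,248,32),("sM",313,257,32),("sL",406,267,32),("bR",206,148,56),("bM",312,160,56),("bL",419,172,56)]:
    print(n,ray(c,M,u,v,z).round(1))
E
```

```text
hubR [519.2 -56.4  67. ]
hubM [528.6  67.6  67. ]
hubL [544.1 193.5  67. ]
sR [577.7 -62.2  32. ]
sM [590.   62.7  32. ]
sL [603.8 185.6  32. ]
bR [452. -59.  56.]
bM [465.3  61.8  56. ]
bL [478.9 185.7  56. ]
```

```bash
cat >> h.py <<'E'
HUB={"L":(544.5,191.5),"M":(530.6,67.6),"R":(518.8,-55.3)}
SOCK={"L":(604.5,185.7),"M":(590.5,62.4),"R":(578.3,-61.5)}
PHI={"L":np.radians(184),"M":np.radians(184.8),"R":np.radians(183.8)}
def pose(k,phi,gap,z=44,r=50):
    u=np.array([np.cos(phi),np.sin(phi)]); t=np.array([-u[1],u[0]])
    return [*(np.array(HUB[k])+r*u-t*(28+gap)),z], down(phi-np.pi), t
E
cat > probe.py <<'E'
from h import *
import sys
for k in sys.argv[1]:
    p,q,t=pose(k,PHI[k],10,120); bot.move_ptp(p,q)
    if bot.read_state()["width"]>3: bot.move_gripper(0,20)
    p,q,t=pose(k,PHI[k],10); bot.line_to(p,120); bot.pause(.2)
    f0=bot.read_state()["contact_force"][:2]; log=[]; res=None; g=10; touch=None
    while g>-14:
        g-=0.5 if g<7 else 1
        bot.line_to(pose(k,PHI[k],g)[0],15)
        s=bot.read_state(); f=-(s["contact_force"][:2]-f0)@t; log.append((g,round(float(f),1)))
        if touch is None and f>1.5: touch=g
        if f>7: res="tight"; break
        if touch is not None and touch-g>5: res="loose"; break
    print(k,res,touch,log,s["t"])
    if res!="tight": break
    bot.line_to(pose(k,PHI[k],10)[0],80)
    bot.line_to(pose(k,PHI[k],10,120)[0],150)
E
python3 probe.py M
```

```text
M loose -4.5 [(9, -0.6), (8, -0.2), (7, 0.4), (6, 0.2), (5.5, -0.0), (5.0, 0.1), (4.5, 1.3), (4.0, 0.8), (3.5, 1.1), (3.0, 0.7), (2.5, 0.7), (2.0, 0.4), (1.5, 0.1), (1.0, 0.6), (0.5, -0.1), (0.0, 0.5), (-0.5, 0.4), (-1.0, 0.7), (-1.5, 0.4), (-2.0, 0.1), (-2.5, 0.2), (-3.0, 0.5), (-3.5, 0.8), (-4.0, 1.1), (-4.5, 1.5), (-5.0, 1.0), (-5.5, 0.3), (-6.0, 0.5), (-6.5, 0.2), (-7.0, 0.5), (-7.5, 0.3), (-8.0, 0.4), (-8.5, 0.6), (-9.0, 0.9), (-9.5, 0.6), (-10.0, 0.5)] 15.0833
```

```bash
python3 - <<'E'
from h import *
a=bot.camera("top")[150:320,90:380]; b=bot.camera("scene")[200:400,150:400]
a=cv2.resize(a,(580,340)); b=cv2.resize(b,None,fx=1.7,fy=1.3)[:, :425]
im=np.zeros((600,600,3),np.uint8); im[:340,:580]=a; im[340:600,:425]=b; save("p1",im)
s=bot.read_state(); print(s["tcp_pos"],s["eef_rot"],s["width"],pose("M",PHI["M"],-10)[0])
E
```

```text
[479.27419093  81.35545159  44.01206884] [-4.18786218e-02  9.99122706e-01  6.34185229e-06  1.65148243e-05] 0.2025967459336214 [np.float64(479.2691558575431), np.float64(81.3529792998753), 44]
```

View pics/p1.png

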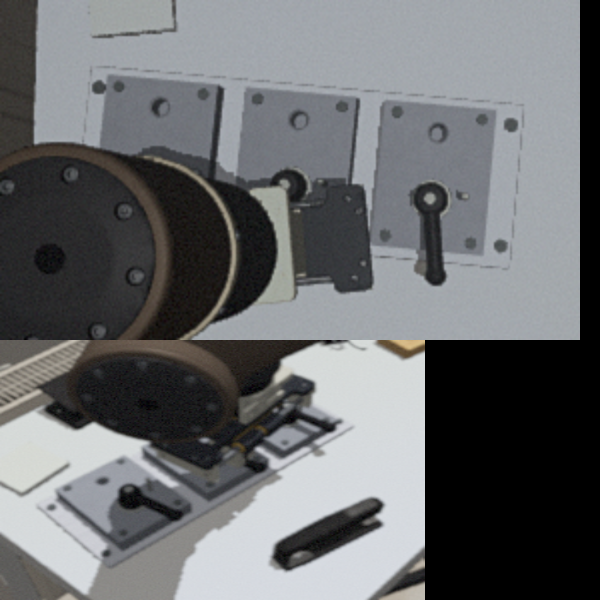

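The finger tips are thinner than I assumed: M's ball is still at scene (302,294), so nothing has been touched yet. I'll continue the approach.

```bash
cat > cont.py <<'E'
from h import *
import sys
k=sys.argv[1]; g=float(sys.argv[2]); end=float(sys.argv[3])
t=pose(k,PHI[k],g)[2]; f0=np.zeros(2); log=[]; touch=None; res=None
while g>end:
    g-=0.7
    bot.line_to(pose(k,PHI[k],g)[0],20)
    s=bot.read_state(); f=-(s["contact_force"][:2]-f0)@t; log.append((round(g,1),round(float(f),1)))
    if touch is None and f>2: touch=g
    if f>7: res="tight"; bot.line_to(pose(k,PHI[k],g+3)[0],50); break
    if touch is not None and touch-g>5: res="loose"; break
print(k,res,touch,log,s["t"])
E
python3 cont.py M -10 -26
```

```text
M None None [(-10.7, 0.3), (-11.4, 0.9), (-12.1, -1.6), (-12.8, -0.3), (-13.5, -0.1), (-14.2, -0.5), (-14.9, -0.3), (-15.6, 0.6), (-16.3, 0.3), (-17.0, 0.3), (-17.7, -0.6), (-18.4, -0.9), (-19.1, -0.1), (-19.8, 1.1), (-20.5, -0.4), (-21.2, 0.5), (-21.9, -0.3), (-22.6, 0.6), (-23.3, 0.9), (-24.0, 0.7), (-24.7, -0.5), (-25.4, -0.3), (-26.1, -0.7)] 20.9333
```

```bash
python3 - <<'E'
from h import *
b=bot.camera("scene")[200:380,150:390]; w=bot.camera("wrist")[0:330,80:560]
im=np.zeros((600,720,3),np.uint8); im[:270,:360]=cv2.resize(b,(360,270)); im[270:600,:480]=w; save("p2",im)
s=bot.read_state(); print(s["tcp_pos"],s["contact_force"],s["moment"],s["width"],s["t"])
E
```

```text
[480.62197988  65.29122927  44.00366444] [ 0.78445215  0.06578131 -0.38272569] [ 0.0063127  -0.03679118  0.01306671] 0.26916415859913123 21.0333
```

View pics/p2.png

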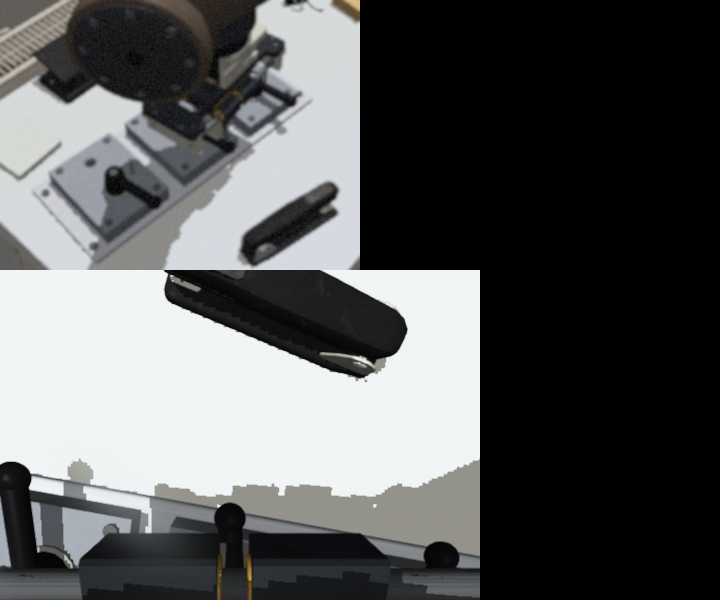

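```bash
python3 - <<'E'
from h import *
s=bot.read_state(); c=bot.get_calibration("wrist"); T=np.eye(4); T[:3,:3]=R.from_quat(s["eef_rot"]).as_matrix(); T[:3,3]=s["tcp_pos"]
M=T@c["T_tool_cam"]
print(M[:3,3],ray(c,M,310,248,56),ray(c,M,92,205,56),ray(c,M,520,285,56))
# scene ball M
c=bot.get_calibration("scene");V=np.linalg.inv(c["view"]);print(ray(c,V,150+228/1.5,200+146/1.5,56), ray(c,V,150+155/1.5,200+202/1.5,56))
E
```

```text
[411.80218037  59.24740761 240.55187946] [465.88581741  61.51168404  56.        ] [451.52422389 -59.45579011  56.        ] [477.92990145 185.27416787  56.        ]
[466.04889719  58.52568365  56.        ] [477.13623594 184.20585599  56.        ]
```

```bash
cat >> h.py <<'E'
def proj(c,V,p):
    q=V@np.array([*p,1.]); return np.array([c["cx"]+c["fx"]*q[0]/-q[2], c["cy"]-c["fy"]*q[1]/-q[2]])
E
python3 - <<'E'
from h import *
s=bot.read_state(); im=bot.camera("scene").copy(); c=bot.get_calibration("scene"); p=s["tcp_pos"]
u=proj(c,c["view"],p); x0,y0=(u-[60,55]).astype(int); k=6
b=cv2.resize(im[y0:y0+95,x0:x0+120],None,fx=k,fy=k,interpolation=cv2.INTER_CUBIC)
b=np.clip(b.astype(float)*1.8,0,255).astype(np.uint8)
for q,col in [(p,(255,0,0)),(p+[0,0,19],(255,0,255)),(p+[0,0,66],(0,255,0)),([*HUB["M"],56],(0,255,255)),([466,61.5,56],(255,255,0))]:
    v=((proj(c,c["view"],q)-[x0,y0]+.5)*k).astype(int); cv2.drawMarker(b,tuple(map(int,v)),col,0,12,1)
save("p3",b)
E
```

```text
(no output)
```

View pics/p3.png

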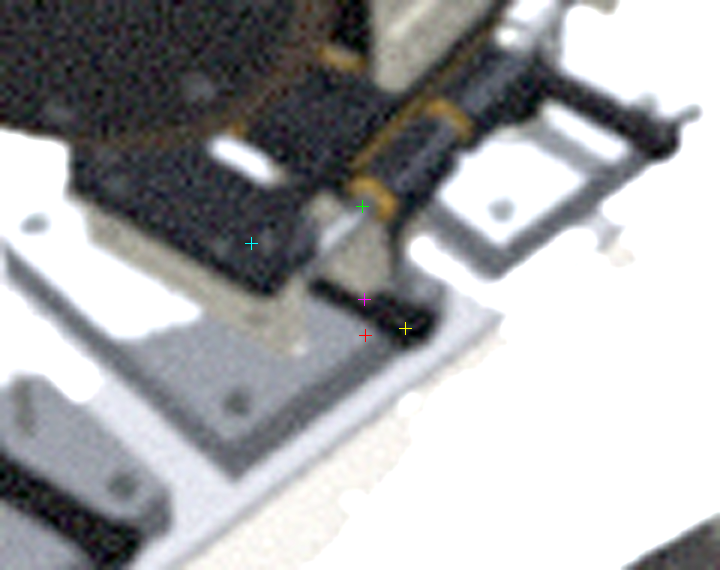

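The lever hides the finger ends in this view, and no finger shows at the expected TCP (red cross). I'll lift straight up and check where the fingertips really are.

```bash
python3 - <<'E'
from h import *
p=bot.read_state()["tcp_pos"]; bot.line_to([p[0],p[1],130],150)
s=bot.read_state(); im=bot.camera("scene").copy(); c=bot.get_calibration("scene"); p=s["tcp_pos"]; print(p,s["t"],s["contact_force"])
u=proj(c,c["view"],p); x0,y0=(u-[60,55]).astype(int); k=6
b=cv2.resize(im[y0:y0+95,x0:x0+120],None,fx=k,fy=k,interpolation=cv2.INTER_CUBIC)
b=np.clip(b.astype(float)*1.5,0,255).astype(np.uint8)
for q,col in [(p,(255,0,0)),(p+[0,0,19],(255,0,255)),(p+[0,0,66],(0,255,0)),([*HUB["M"],56],(0,255,255)),([466,61.5,56],(255,255,0))]:
    v=((proj(c,c["view"],q)-[x0,y0]+.5)*k).astype(int); cv2.drawMarker(b,tuple(map(int,v)),col,0,12,1)
save("p4",b)
E
```

```text
[480.05289641  65.11696596 129.29494042] 21.8083 [ 0.39076867  0.14689123 -1.07014801]
```

View pics/p4.png

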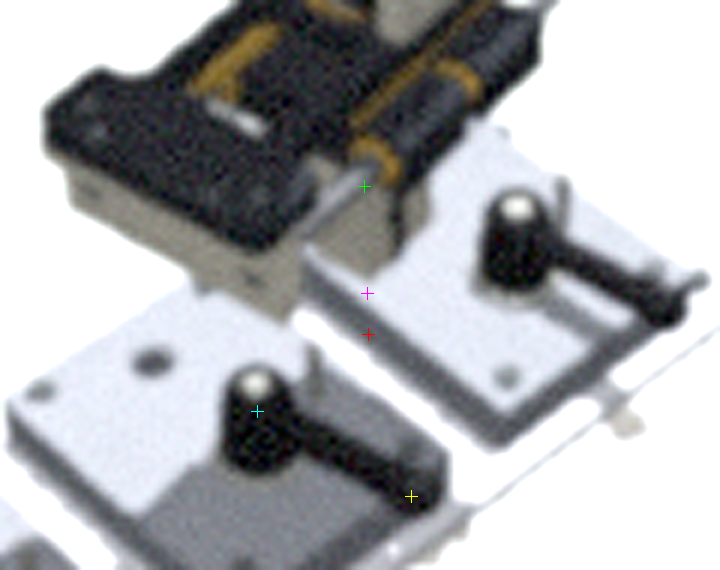

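Closed fingertips end about 40 mm above the reported TCP. Four things agree on this: no finger shows at the red mark, the stub ends at about (370,275), the open finger spacing in w1 fits a tip 40 mm up, and there was no contact at TCP z = 44. I'll use the tool with that offset and feel on the way down.

```bash
cat > probe.py <<'E'
from h import *
import sys
k=sys.argv[1]; ZT=46; D=40
Z=ZT-D
P=lambda g,z=Z: pose(k,PHI[k],g,z)[0]
t=pose(k,PHI[k],0)[2]
bot.move_ptp(P(7,60),pose(k,PHI[k],7)[1])
res=None; f0=None
for z in (35,22,16,11,Z):
    bot.line_to(P(7,z),60); s=bot.read_state(); fz=s["contact_force"][2]
    if fz>4: res="hit z=%g F=%g"%(z,fz); bot.line_to(P(7,z+8),60); break
log=[]; touch=None; g=7
if res is None:
    f0=s["contact_force"][:2]*0
    while g>-24:
        g-=1 if touch is None else .5
        bot.line_to(P(g),40); s=bot.read_state(); f=-(s["contact_force"][:2]-f0)@t; log.append((g,round(float(f),1)))
        if touch is None and f>1.9: touch=g
        if f>7: res="tight"; break
        if touch is not None and touch-g>=4: res="loose"; break
print(k,res,touch,log,s["t"])
if res=="tight": bot.line_to(P(g+6),80); bot.line_to(P(g+6,60),150); print(bot.read_state()["t"])
E
python3 probe.py M
```

```text
M loose -6 [(6, -0.7), (5, -0.1), (4, -0.1), (3, -0.4), (2, -0.4), (1, 0.5), (0, 0.1), (-1, -0.5), (-2, 0.3), (-3, -0.2), (-4, 0.5), (-5, 1.3), (-6, 2.5), (-6.5, 3.2), (-7.0, 2.1), (-7.5, 3.3), (-8.0, 3.7), (-8.5, 1.8), (-9.0, 2.9), (-9.5, 3.0), (-10.0, 2.0)] 29.2
```

```bash
python3 - <<'E'
from h import *
k="M"; phi=PHI[k]+.08; log=[]
while phi<4.60:
    phi+=.13 if phi<4.2 else .03
    p,q,t=pose(k,phi,-5.5,6); bot.line_to(p,60,q); s=bot.read_state()
    f=-s["contact_force"][:2]@t; log.append((round(phi,2),round(float(f),1)))
    if f>7: break
print(log,s["t"])
# retreat: back off, up; picture from wrist
p,q,t=pose(k,phi,4,6); bot.line_to(p,80); p[2]=90; bot.line_to(p,200)
a=bot.camera("top"); save("p5",cv2.resize(a[170:300,100:400],None,fx=2.6,fy=2.6)); print(bot.read_state()["t"])
E
```

```text
[(np.float64(3.44), 0.7), (np.float64(3.57), -0.3), (np.float64(3.7), 0.6), (np.float64(3.83), 0.1), (np.float64(3.96), -0.3), (np.float64(4.09), 0.8), (np.float64(4.22), 0.8), (np.float64(4.25), 1.2), (np.float64(4.28), 1.2), (np.float64(4.31), 1.0), (np.float64(4.34), 2.3), (np.float64(4.37), 1.0), (np.float64(4.4), 2.3), (np.float64(4.43), 1.6), (np.float64(4.46), 4.7), (np.float64(4.49), 11.5)] 33.5083
34.3917
```

The lever came up firm at 4.46–4.49 rad, where the stop was expected. Next is the tag.

```bash
python3 - <<'E'
from h import *
bot.move_ptp([531,-364,170],down(0)); bot.move_gripper(60,20)
im,c,M=wristcam(); np.save("M2.npy",M); save("w2raw",im)
a=bot.camera("top")[170:300,110:380]
out=np.zeros((560,640,3),np.uint8); out[:300]=im[0:300]; out[300:560,:540]=cv2.resize(a,(540,260)); save("v8",out)
s=bot.read_state(); print(s["tcp_pos"],s["t"],s["width"])
E
```

```text
[ 530.97517701 -364.02515896  169.97363294] 37.075 59.988873318499095
```

View pics/v8.png

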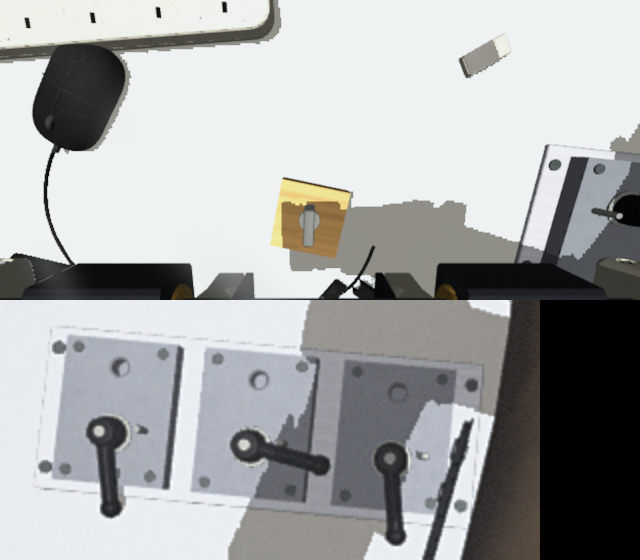

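Lever M now lies fully open, pointing right in the top view. The tag grip's top face spans about (303–314, 210–247) in the wrist view, aligned with the image columns. The stand's corners are at (283,178), (352,192), (335,258) and (271,245).

```bash
python3 - <<'E'
from h import *
c=bot.get_calibration("wrist"); M=np.load("M2.npy"); im=cv2.imread("pics/w2raw.png").astype(int)
b=im[195:255,285:335]; sat=b.max(2)-b.min(2); m=((sat<25)&(b.max(2)>90)).astype(np.uint8)
for r in range(2,60,5):
    x=np.flatnonzero(m[r,8:38])+8; print(195+r, (285+x.min(),285+x.max(),b[r,x,1].mean().round()) if len(x) else None)
print(ray(c,M,308.5,228,68).round(1),ray(c,M,310,218,26).round(1))
E
```

```text
197 None
202 None
207 None
212 (np.int64(303), np.int64(315), np.float64(134.0))
217 (np.int64(300), np.int64(318), np.float64(150.0))
222 (np.int64(299), np.int64(318), np.float64(150.0))
227 (np.int64(302), np.int64(316), np.float64(147.0))
232 (np.int64(304), np.int64(313), np.float64(148.0))
237 (np.int64(303), np.int64(313), np.float64(144.0))
242 (np.int64(303), np.int64(312), np.float64(147.0))
247 None
252 (np.int64(293), np.int64(301), np.float64(141.0))
[ 530.6 -369.3   68. ] [ 529.8 -368.4   26. ]
```

```bash
python3 - <<'E'
from h import *
x,y=530.3,-368
bot.move_ptp([x,y,60],down(0)); bot.line_to([x,y,15],120)
for z in (6,0,-2):
    bot.line_to([x,y,z],60); f=bot.read_state()["contact_force"]
    if f[2]>4: print("hit",z,f); break
else:
    bot.move_gripper(3,30); s=bot.read_state(); print(s["width"],s["finger_force"],s["contact_force"],s["t"])
    bot.line_to([x,y,70],80); s=bot.read_state(); print(s["width"],s["finger_force"],s["contact_force"],s["t"])
E
```

```text
9.487557751465785 29.999971389770508 [ 0.01697902 -0.22639217  0.80172929] 39.7667
9.860153430239336 29.999940097332 [-0.38340685 -0.29460057 -0.49946584] 40.8167
```

```bash
python3 - <<'E'
from h import *
x,y=SOCK["M"]
bot.line_to([530,-368,95],200); bot.move_ptp([x,y,95],down(0)); bot.pause(.2)
im,c,M=wristcam(); np.save("M3.npy",M); save("w3raw",im)
save("v9",cv2.resize(im[180:280,240:390],None,fx=5,fy=5,interpolation=cv2.INTER_CUBIC))
s=bot.read_state(); print(s["tcp_pos"],s["t"],s["width"],proj(c,np.linalg.inv(M),[x,y,32]))
E
```

```text
[590.58216245  61.56622177  94.95587943] 42.9417 9.849389036808105 [315.61311183 239.410216  ]
```

View pics/v9.png

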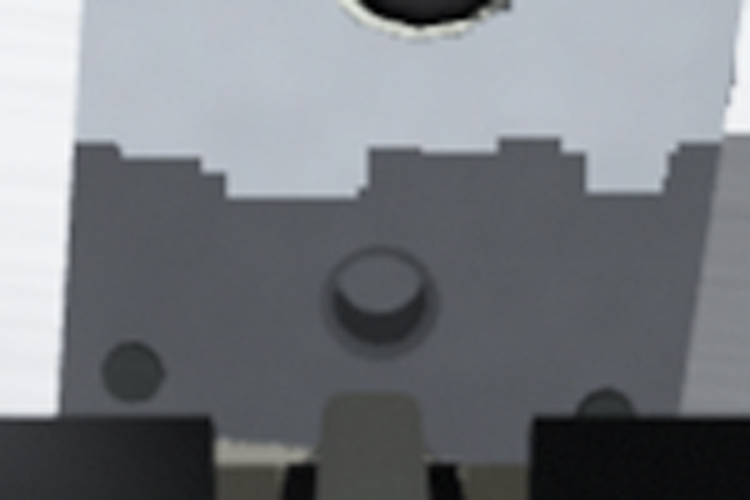

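The socket centre is at wrist (316,240.4), about 1 px from the prediction. The held stem's foot edge is at (314,258), which puts the stem about 1.5 mm toward the robot in the grip. I'll correct for that and insert with force checks.

```bash
python3 - <<'E'
from h import *
x,y=592.0,62.6
bot.line_to([x,y,40],120); bot.line_to([x,y,28],60); z=28; log=[]
while z>-4:
    z-=2 if z>8 else 1
    bot.line_to([x,y,z],40); s=bot.read_state(); f=s["contact_force"]; log.append((z,*f.round(1)))
    if f[2]>6 or np.hypot(f[0],f[1])>8: break
print(log,s["t"],s["width"])
E
```

```text
[(26, np.float64(0.1), np.float64(0.0), np.float64(-0.3)), (24, np.float64(-0.1), np.float64(0.2), np.float64(0.2)), (22, np.float64(-0.1), np.float64(-0.2), np.float64(0.1)), (20, np.float64(-0.6), np.float64(0.5), np.float64(-0.8)), (18, np.float64(0.2), np.float64(-0.5), np.float64(-0.2)), (16, np.float64(-1.0), np.float64(-0.1), np.float64(-0.8)), (14, np.float64(-1.1), np.float64(0.2), np.float64(-0.2)), (12, np.float64(-0.6), np.float64(0.4), np.float64(-1.2)), (10, np.float64(-0.4), np.float64(0.4), np.float64(-0.6)), (8, np.float64(0.7), np.float64(-0.6), np.float64(-0.2)), (7, np.float64(-0.6), np.float64(0.1), np.float64(-0.7)), (6, np.float64(-1.4), np.float64(1.0), np.float64(-0.8)), (5, np.float64(-0.9), np.float64(1.2), np.float64(-0.7)), (4, np.float64(-1.1), np.float64(0.7), np.float64(1.0)), (3, np.float64(-5.3), np.float64(0.3), np.float64(9.0))] 47.65 9.635368060737408
```

Contact came at TCP z ≈ 3.5, as expected for fully seated. Releasing and checking.

```bash
python3 - <<'E'
from h import *
bot.move_gripper(40,10); p=bot.read_state()["tcp_pos"]
bot.line_to([p[0],p[1],90],100); bot.move_ptp([500,-150,200],down(0))
t=bot.camera("top")[170:300,110:380]; s=bot.camera("scene")[210:370,170:370]
o=np.zeros((600,640,3),np.uint8); o[:260,:540]=cv2.resize(t,(540,260)); o[260:596,:420]=cv2.resize(s,(420,336)); save("v10",o)
st=bot.read_state(); print(st["t"],st["contact_force"])
E
```

```text
50.5083 [-0.57269082  0.49453455  0.23528453]
```

View pics/v10.png

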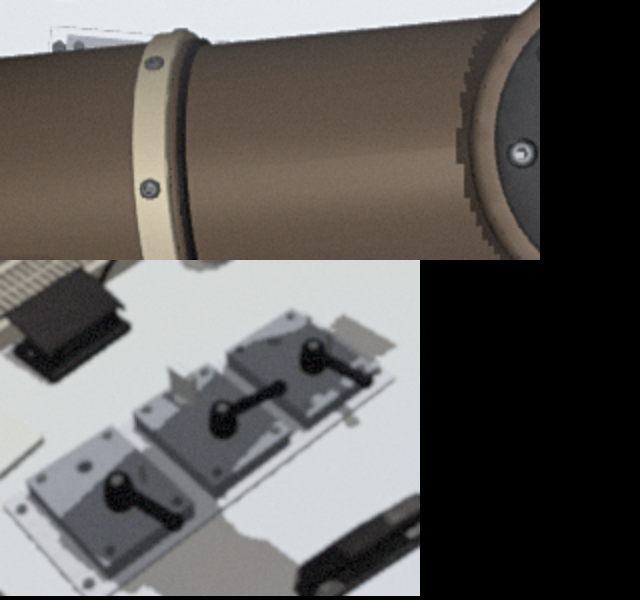

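The tag stands upright in the middle clamp's socket, with its top at about scene (255,262). Lever M is open and the other two levers are unmoved. One numeric check of the height before handing in.

```bash
python3 - <<'E'
from h import *
c=bot.get_calibration("scene")
for z in (32,75): print([proj(c,c["view"],[591+d,62.5,z]).round(1) for d in (-17,0,17)])
im=bot.camera("scene")[255:280,246:266,1]; print(im[::2])
E
```

```text
[array([262.9, 280. ]), array([257.3, 276.2]), array([251.7, 272.4])]
[array([261.5, 266.4]), array([255.7, 262.5]), array([250. , 258.7])]
[[217 218 216 216 216 217 215 217 218 217 216 217 216 216 216 215 218 217
  217 216]
 [217 217 216 217 219 214 216 216 214 216 217 215 217 217 217 217 215 215
  217 217]
 [217 215 216 214 212 215 216 217 214 214 213 215 216 216 215 218 217 216
  217 212]
 [216 217 210 189 173 186 202 211 218 215 215 213 215 215 217 218 213 203
  191 171]
 [216 216 214 194 152 117 128 158 188 203 215 218 214 207 187 180 169 164
  155 123]
 [217 215 219 208 170 115 101 103 109 133 161 180 176 155 144 134 136 136
  152 142]
 [219 216 218 212 182 135 105  98 104  99 104 107 107 119 117 113 102 121
  151 161]
 [217 217 219 215 185 134 104 104 100 100 105  99 101 106 102  95  98 118
  145 144]
 [214 208 200 186 161 129 105 100 104 101 100 103 106 105 106  96  93 112
  124 115]
 [185 160 133 112 109  98  94 103 109 102 103  96 106 103 101 100  91  92
   90  89]
 [151 130 114  94  87  87 101 129 135 132 125 110 106 101 102 102  95  96
   89  88]
 [158 159 159 145 125 110 101 108 117 128 132 130 124 116 102  99  96  93
   85  90]
 [162 159 162 161 162 157 148 129 110  99  98  97  92  99  92  90  94  90
   90  92]]
```

```bash
python3 -c "
from plant import bot
print(bot.close_job())"
```

```text
the job is handed in; nothing more can be done
None
```

The middle clamp was the loose one: I swung its lever open to the stop, seated the tag upright and fully home in its socket, and handed the job in at about 51 s. It was the first lever I felt, so I left the other two unpushed.

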